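# Set the bench scale's range and load the parcel stack

## Task

Get the bench scale ready for a dispatch weighing: first turn the black range selector on its sloping panel exactly four clicks clockwise from where it stands now. Then lay the green kit carton flat in the middle of the steel weighing platform with its long side running front to back on the scale, and the white slide pack flat and centred on top of the carton, lengthwise along it, so that nothing overhangs. Leave the other things on the bench where they are.

Things in the scene. Friction and masses are not known exactly. Their poses are not given: they have to be found in the camera images.
- scale: bench scale, fixed, 255 x 150 mm. Origin on the bench under its centre; x from its front (sloping panel, nearest the robot) to its back (platform), y to its left, z up. Light grey console in front, x -130 to -30 mm; its dark panel slopes up toward the back at 30 degrees to the horizontal (23 mm high in front, 77 mm at the back), a small display on its left half
- platform (a point): centre of the top of the flat steel weighing platform (150 mm front to back, 130 mm wide), 55 mm above the bench; axes as those of scale. The back edge of the console is 5 mm in front of the platform and 22 mm higher than it
- selector_grip (a point): point on the range selector's axis, 8 mm below the top of its bar grip. Black selector on the right half of the panel: skirt 47 mm across, 7 mm high; across it a bar 44 mm long, 14 mm wide, standing 28 mm above the skirt. z = turning axis, square to the panel and out of it (leaning 30 degrees toward the front); x = along the bar to the end with the white line; y = across the bar
- selector_pointer (a point): end of the bar grip with the white pointer line, 22 mm from the axis, at the height of selector_grip
- selector (a joint): selector angle, rad, grows clockwise seen facing the panel. 8 click positions 0.5236 apart (0 to 3.665), a white dot at each, dots growing slightly clockwise; stops just past first and last. Starts in one of the first three. A click takes about 0.1 N m (5 N at the bar's ends); past half way it snaps into the next; let go, it centres itself in the nearest
- kit: green kit carton, loose, 0.18 to 0.35 kg, 102 x 65 x 50 mm (x, y, z): grasp across the 65 mm. Origin at the centre of its underside, x along its length
- pack: white paper-wrapped slide pack, loose, 28 x 78 x 25 mm (x, y, z; long way along y), 0.07 to 0.14 kg. Origin at the centre of its underside
- petri_dish: round petri dish, 60 mm across, 14 mm high, loose bystander
- marker: marker pen with blue cap, 130 mm long, 14 mm thick, lying loose, bystander
- sample_jar: small clear jar with a red lid, 41 mm across, 59 mm high, loose bystander
- tape: roll of tape lying flat, 66 mm across, 19 mm high, loose bystander
Mind the look-alikes: they are no part of the job. Several things look just like the pack: the one meant starts nearest to the robot's base.

How it is judged:
By the outcome, as a careful person would: the job done as asked, in the order asked, and still so for the second after the job is handed in, with the robot touching nothing.
It also fails if it takes over 72 s, if anything falls off the work surface, if the arm or the gripper's body presses on something with over 40 N, if the wrist force passes 120 N, or if a joint passes its speed limit or range.

## Robot

A 6-joint arm with a two-finger parallel gripper is mounted at the origin on a cart in front of the work surface, level with it; the furniture and walls round the work are solid. World frame = base frame: x ahead of the robot, y to its left, z up, the work surface at z = 0. Lengths are in m, angles in rad, forces in N, time in s.
With the tool pointing down it reaches from about 0.25 to 0.775 m from the base axis. Payload 4 kg.
Tool frame: the origin (TCP) lies midway between the tips of the shut fingers; the grasp point (between the pads) lies 19 mm behind it; z points along the fingers, y is the direction in which the jaws open and shut (so a half turn about z gives the same grasp; the last joint's range is limited). The gripper opens to 94 mm and grips with 3 to 60 N. Pads are 16 mm wide; open, the fingers measure 119 mm over their backs; the gripper's body (75 mm by 177 mm) begins 78 mm behind the grasp point.
Start: joints at [1, 0.087, 1.371, -0, 1.684, -0.103], TCP at [0.248, 0.491, 0.206] pointing down, gripper open.
Joint ranges: [-3.1, 3.1], [-0.76, 2.03], [0.27, 2.55], [-1.08, 4.22], [0.17, 2.65], [-2.57, 2.57]. Speed limits (rad/s): [2.79, 2.79, 3.14, 3.14, 3.14, 3.14].

## Interface

Orientations are given as [roll, pitch, yaw] about the fixed x, y, z axes, in that order (R = Rz(yaw) Ry(pitch) Rx(roll)).
In Python, from bench import robot gives the robot as it stands.
- The arm moves only by the tool drive_tool, never from a script. Its argument "series" is a list that holds one entry, the list of rows, each a list of 7 numbers: the turn, a rotation vector about the tool's x, y, z in rad, then the shift along the tool's x, y, z in cm, then the opening in per cent of the stroke, from 0 (shut) to 100 (fully open). In form: [[[rx, ry, rz, tx, ty, tz, fingers], ...]]. A call has 1 to 20 rows; each row is the pose to reach, as a shift and turn from the pose measured when the call began, along the tool's axes at that moment; what a row does not reach only later rows make up. A row lasts 1/10 s, in which the tool goes at most 50 mm and 8.59 degrees, less where a joint would pass 70% of its speed; a pose out of reach is approached as far as the arm can. A call with a gripper value outside its range is refused whole. The fingers move at their own pace and stop on an object; the grip force is fixed at half the most. Time passes only in rows, so rows that repeat a pose let the fingers close. It gives the time, the measured TCP pose, the force and the opening at its end, in the units of the state.
- robot.get_obs(): the state, without advancing time (a new reading comes with each control period).
- robot.snapshot(name): name is "scene" or "top"; returns a dict with "img" (384x512x3 uint8, blue, green, red), "depth" (384x512 float32, m along the optical axis (not along the pixel's ray), 0 where there is no reading), "vertical_fov" (degrees; the focal length in pixels is half the picture's height over the tangent of half this angle, whatever the lens; pixels are square), "cx", "cy" (the principal point, pixels), "rvec" (rotation vector, rad) and "tvec" (3), from world to camera coordinates, as OpenCV has them. Camera axes: x right, y down, z forward; pixel columns grow to the right and rows downward; lengths in m; the calibration is good to about 2 mm. A picture is of the moment at which its call begins.
- robot.close_job(): hands the job in, once; it reports no verdict.
The state is a dict: "time": time; "joint_positions": joint angles; "qvel": joint speeds; "joint_torque": joint torques, N m; "tool_pos": TCP position; "ee_rot": TCP orientation; "wrist_force": force on the tool from outside, world axes, zero at the start; "wrist_torque": the same for the moment, N m; "width": finger opening in m.
Only numpy, scipy, OpenCV 4.12 (cv2) and the standard library are available. Lean on these libraries where they do the work, as an engineer would, in place of code of your own. Each camera call takes 0.05 s, during which the arm holds its last target.

## Working session

There is one attempt and no reset: what is moved stays moved. The work goes in short steps, Python scripts to look and compute and a tool call to move; the robot and the scene stay as the last step left them, time stands still between calls to the robot, and variables do not carry over. Pictures are saved under pics/ and viewed, and the job is handed in when it is done.

Besides the shell and the picture viewer there is one more tool, called after ">>>" by a JSON object that holds its "method" and its "body", one argument or row to a line. drive_tool: Moves the arm, as the interface text tells. Its arguments: {"type":"object","properties":{"series":{"type":"array","items":{"type":"array","items":{"type":"array","items":{"type":"number"}}}}},"required":["series"]}

```bash
mkdir -p pics; ls; cat > h.py <<'E'
import numpy as np, cv2
from bench import robot
from scipy.spatial.transform import Rotation as R
def snap(n):
    s=robot.snapshot(n); f=s['img'].shape[0]/2/np.tan(np.radians(s['vertical_fov'])/2)
    s['K']=np.array([[f,0,s['cx']],[0,f,s['cy']],[0,0,1]]); s['R']=cv2.Rodrigues(np.array(s['rvec'],float))[0]; s['t']=np.array(s['tvec'],float).ravel()
    v,u=np.mgrid[0:384,0:512]; d=s['depth']
    pc=np.stack([(u-s['cx'])/f*d,(v-s['cy'])/f*d,d],-1)
    s['P']=(pc-s['t'])@s['R']; s['P'][d==0]=np.nan
    return s
def proj(s,p): 
    c=np.atleast_2d(p)@s['R'].T+s['t']; q=c@s['K'].T; return q[:,:2]/q[:,2:]
def save(s,fn,crop=None,k=1):
    im=s['img']
    if crop: u0,v0,u1,v1=crop; im=im[v0:v1,u0:u1]
    cv2.imwrite('pics/'+fn,cv2.resize(im,None,fx=k,fy=k,interpolation=cv2.INTER_CUBIC))
E
python3 - <<'E'
from h import *
for n in('scene','top'):
    s=snap(n); save(s,n+'0.png',None,1.5); print(n,s['vertical_fov'],-s['R'].T@s['t'],s['R'])
o=robot.get_obs();print(o)
E
```

```text
pics
scene 45.719411021188805 [-0.07641435 -1.35281645  0.9620305 ] [[ 0.88103283 -0.47298079 -0.00838612]
 [-0.27047506 -0.48911809 -0.82922056]
 [ 0.38810359  0.73283877 -0.55885861]]
top 50.63942327722716 [ 0.28338211 -0.17199498  1.79683404] [[-9.68016897e-04 -9.99994940e-01  3.03031449e-03]
 [-9.88814435e-01  5.05219871e-04 -1.49150119e-01]
 [ 1.49147833e-01 -3.14079854e-03 -9.88809921e-01]]
{'time': 0.1, 'joint_positions': array([ 9.99920605e-01,  8.78903554e-02,  1.37205978e+00, -2.38467852e-05,
        1.68360814e+00, -1.03084811e-01]), 'qvel': array([-0.00120138, -0.00299898, -0.00424364,  0.00175247,  0.00055579,
        0.00227843]), 'joint_torque': array([ 2.11628889e-03, -3.41248906e+01, -3.03303516e+01,  7.20397336e-02,
        3.03689379e-02, -8.20873311e-05]), 'tool_pos': array([0.2477451 , 0.49050061, 0.20443815]), 'ee_rot': array([-3.13963503e+00, -1.78691892e-04,  2.67379891e+00]), 'wrist_force': array([ 0.30909491, -0.35721486, -0.55458604]), 'wrist_torque': array([ 0.00822036, -0.018297  , -0.04823551]), 'width': 0.09398442338003736}
```

View pics/scene0.png

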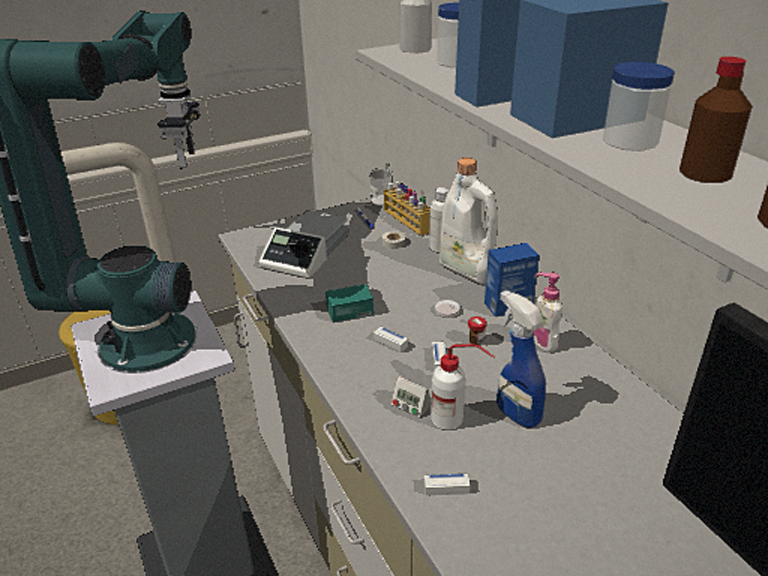

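View pics/top0.png

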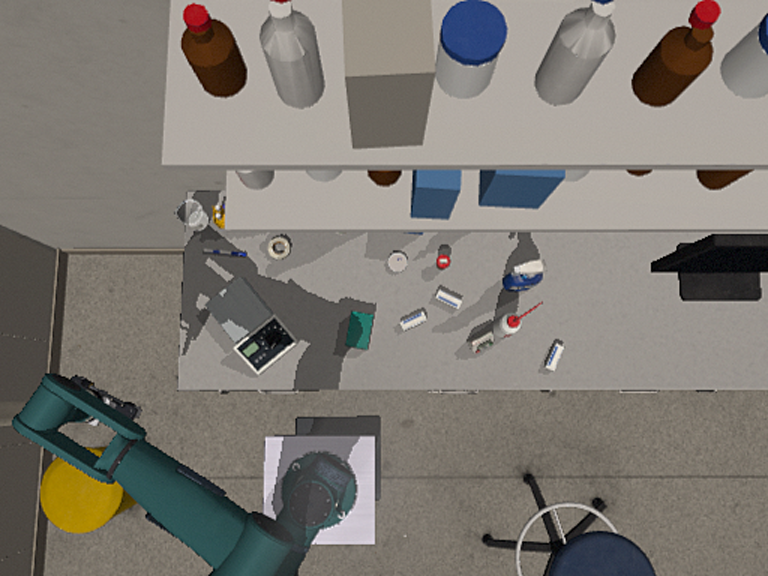

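The overview shows the scale (top, 250,325), the carton (360,329), and three white packs: top (413,319), (448,298) and (555,355). These are pixels of the 1.5x pictures. Next I measure each one.

```bash
python3 - <<'E'
from h import *
t=snap('top'); s=snap('scene')
save(t,'topc.png',(120,150,390,265),2.9); save(s,'scc.png',(140,120,360,340),2.7)
for n,u,v in [('p1',413,319),('p2',448,298),('p3',555,355),('kit',360,329),('petri',397,261),('tape',279,246),('shelf',400,200),('jar',443,262)]:
    print(n,t['P'][int(v/1.5),int(u/1.5)])
cv2.imwrite('pics/knob.png',cv2.resize(t['img'][200:255,150:205],None,fx=10,fy=10,interpolation=cv2.INTER_CUBIC))
cv2.imwrite('pics/knob2.png',cv2.resize(s['img'][145:190,165:240],None,fx=10,fy=10,interpolation=cv2.INTER_CUBIC))
E
```

```text
p1 [ 0.48516252 -0.27281577  0.02397839]
p2 [nan nan nan]
p3 [ 0.37995522 -0.68752372  0.01892361]
kit [ 0.45184646 -0.11992961  0.05050421]
petri [ 0.65768684 -0.22561182  0.0137326 ]
tape [ 0.70741936  0.12759258 -0.0021457 ]
shelf [ 0.68519889 -0.21728729  0.52809807]
jar [ 0.64846337 -0.3598957   0.05745672]
```

View pics/topc.png

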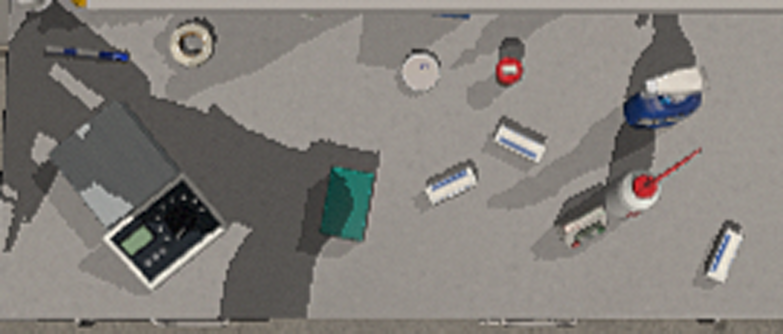

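View pics/scc.png

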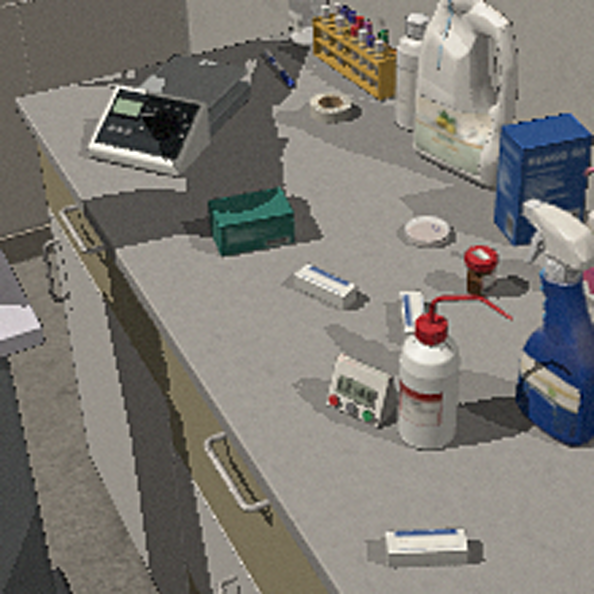

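View pics/knob.png

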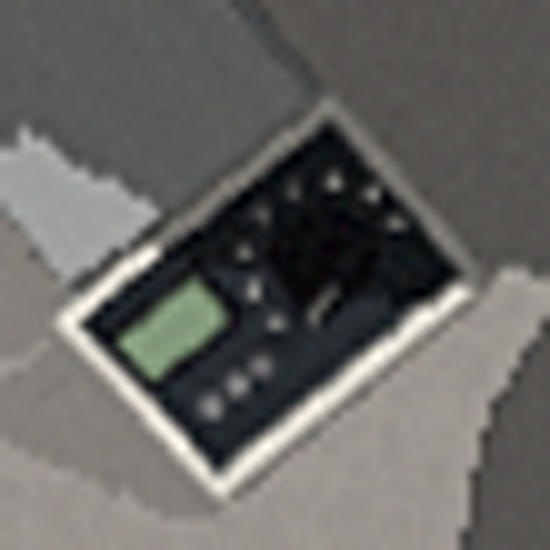

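View pics/knob2.png

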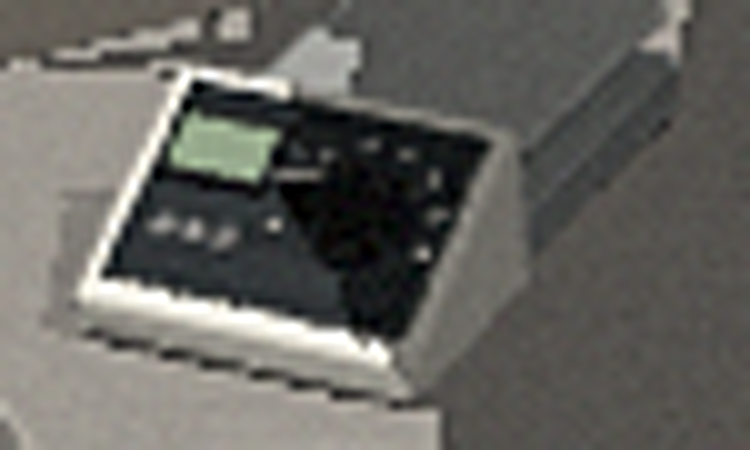

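```bash
cat > fit.py <<'E'
from h import *
from scipy.optimize import minimize, differential_evolution
def local(P,x,y,a):
    d=P[:,:2]-[x,y]; c,s=np.cos(a),np.sin(a); return d[:,0]*c+d[:,1]*s, -d[:,0]*s+d[:,1]*c
def hbox(lx,ly,h,z0=0.): return lambda X,Y: np.where((abs(X)<lx/2)&(abs(Y)<ly/2),h+z0,z0)
def hscale(X,Y):
    con=(X>-.130)&(X<-.030)&(abs(Y)<.075); pl=(X>-.025)&(X<.125)&(abs(Y)<.065)
    h=np.where(con,np.minimum(.023+(X+.130)*np.tan(np.pi/6),.077),0); return np.where(pl,.055,h)
def fit(s,h,g,r,a0,da,mask=None,smooth=7):
    P=s['P'].reshape(-1,3); ok=np.isfinite(P[:,0])
    P=P[ok]; m=(np.hypot(P[:,0]-g[0],P[:,1]-g[1])<r)&(P[:,2]<.2)
    P=P[m]
    off=np.array([[i,j] for i in(-.0015,0,.0015) for j in (-.0015,0,.0015)])
    def c(p):
        e=0
        X,Y=local(P,*p)
        hh=np.mean([h(X+i,Y+j) for i,j in off],0)
        return np.minimum(abs(hh-P[:,2]),.02).mean()
    q=differential_evolution(c,[(g[0]-.04,g[0]+.04),(g[1]-.04,g[1]+.04),(a0-da,a0+da)],seed=1,popsize=20,maxiter=120,tol=1e-6)
    return q.x,q.fun,len(P)
E
python3 - <<'E'
from fit import *
t=snap('top')
P=t['P']
print('bench z',np.nanmedian(P[220:250,330:350,2]))
print(P[214,165],P[195,160],P[228,167])
x,c,n=fit(t,hscale,[.47,.20],.2,-.6,.9); print('scale',x,c,n)
X,c,n=fit(t,hbox(.102,.065,.05),[.452,-.12],.10,0.,1.57); print('kit',X,c,n)
X,c,n=fit(t,hbox(.028,.078,.025),[.485,-.273],.07,0.5,1.57); print('pack',X,c,n)
X,c,n=fit(t,hbox(.028,.078,.025),[.55,-.37],.07,0.5,1.57); print('pack2',X,c,n)
E
```

```text
bench z 0.00014318377869442658
[0.47411481 0.20501495 0.04711515] [0.55567359 0.226887   0.05818342] [0.41175049 0.18960494 0.0704665 ]
scale [0.46561479 0.20915054 0.29999998] 0.00605026619944502 6306
kit [ 0.45017792 -0.11646031 -0.17805598] 0.00399665767927363 1577
pack [ 0.47751638 -0.27341907  0.42944466] 0.003837972537261298 764
pack2 [ 0.54290249 -0.37927831 -0.45983965] 0.003857340265502022 755
```

```bash
cat >> fit.py <<'E'
def wpt(p,l):
    c,s=np.cos(p[2]),np.sin(p[2]); l=np.atleast_2d(l); return np.c_[p[0]+c*l[:,0]-s*l[:,1],p[1]+s*l[:,0]+c*l[:,1],l[:,2]]
def rect(x0,x1,y,z): return [[x0,-y,z],[x1,-y,z],[x1,y,z],[x0,y,z]]
def over(s,fn,crop,k,polys,pts=[]):
    u0,v0,u1,v1=crop; im=cv2.resize(s['img'][v0:v1,u0:u1],None,fx=k,fy=k,interpolation=cv2.INTER_CUBIC)
    f=lambda w:((proj(s,w)-[u0,v0]+.5)*k-.5).round().astype(int)
    for w,c in polys: cv2.polylines(im,[f(w)],True,c,1)
    for w,c in pts:
        for q in f(w): cv2.circle(im,tuple(map(int,q)),3,c,1)
    cv2.imwrite('pics/'+fn,im)
E
python3 - <<'E'
from fit import *
t=snap('top');s=snap('scene')
x,c,n=fit(t,hscale,[.47,.20],.2,.65,.5); print('scale',x,c,n)
k,c,n=fit(t,hbox(.102,.065,.05),[.452,-.12],.10,0.,1.57)
p,c,n=fit(t,hbox(.028,.078,.025),[.485,-.273],.07,0.5,1.57)
pan=[[-.130,-.075,.023],[-.036,-.075,.077],[-.036,.075,.077],[-.130,.075,.023]]
po=[(wpt(x,rect(-.025,.125,.065,.055)),(0,255,255)),(wpt(x,pan),(0,0,255)),(wpt(k,rect(-.051,.051,.0325,.05)),(0,0,255)),(wpt(k,rect(-.051,.051,.0325,0)),(255,0,255)),(wpt(p,rect(-.014,.014,.039,.025)),(0,0,255)),(wpt(p,rect(-.014,.014,.039,0)),(255,0,255))]
over(t,'ov1.png',(125,170,295,260),4.6,po); over(s,'ov2.png',(150,130,280,240),5.4,po)
E
```

```text
scale [0.46979377 0.20211895 0.6806324 ] 0.004190356705269662 6286
```

View pics/ov1.png

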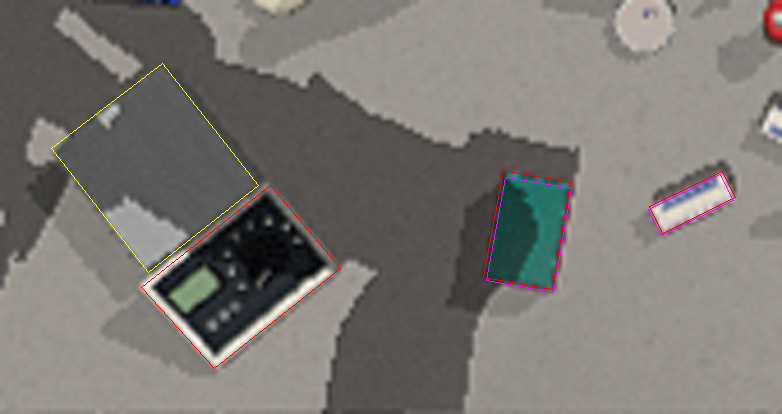

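View pics/ov2.png

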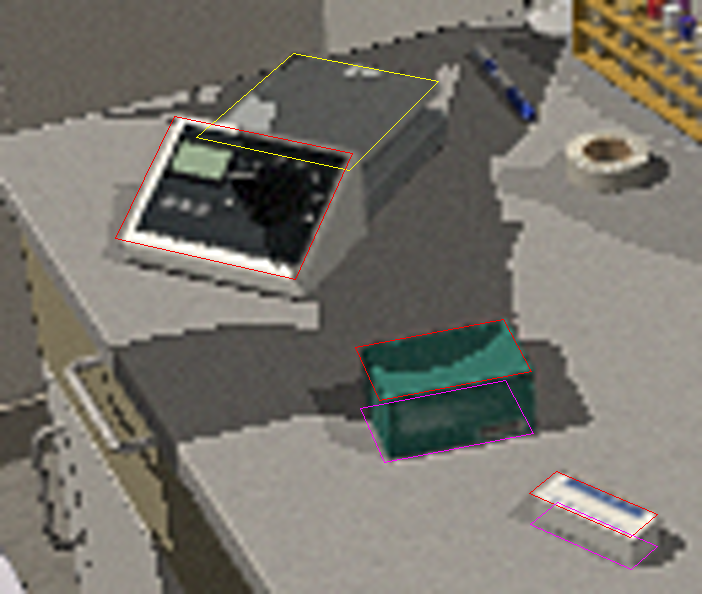

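```bash
python3 - <<'E'
from fit import *
t=snap('top');s=snap('scene')
sp=[.4698,.2021,.6806]
c,sn=np.cos(sp[2]),np.sin(sp[2]); Rs=R.from_euler('z',sp[2]).as_matrix()
n=np.array([-.5,0,np.sqrt(3)/2]); ex=np.array([np.sqrt(3)/2,0,.5]) # up slope
o=np.array([-.130,0,.023])
for nm,S in(('top',t),('scene',s)):
    L=(S['P']-[sp[0],sp[1],0])@Rs
    h=(L-o)@n; a=(L-o)@ex; b=-L[...,1]  # a up-slope, b to right
    m=(h>.012)&(h<.05)&(a>0)&(a<.105)&(abs(b)<.075)
    v,u=np.nonzero(m)
    print(nm,len(u)); print(np.c_[a[m],b[m],h[m]].mean(0)*1e3, np.percentile(np.c_[a[m],b[m],h[m]]*1e3,[2,50,98],axis=0).round(1))
    m2=m&(h>.028); q=np.c_[a[m2],b[m2]]*1e3; mu=q.mean(0); w,V=np.linalg.eigh(np.cov((q-mu).T)); print('bar',mu,np.sqrt(w),V[:,1],np.degrees(np.arctan2(V[1,1],V[0,1])), np.median(h[m2]))
    # rectified views: panel plane h=0 and bar top h=.035
    for hh in (0,.035):
        g=np.mgrid[0:108:.25,-75:75:.25]/1e3 # a, b
        A=g[0][::-1]; B=g[1]
        loc=o+A[...,None]*ex+np.array([0,-1,0])*B[...,None]+hh*n
        W=loc@Rs.T+[sp[0],sp[1],0]
        uv=proj(S,W.reshape(-1,3)).reshape(A.shape+(2,)).astype(np.float32)
        im=cv2.remap(S['img'],uv[...,0],uv[...,1],cv2.INTER_CUBIC)
        im=cv2.convertScaleAbs(im,alpha=1.6,beta=10)
        cv2.imwrite(f'pics/rect_{nm}_{int(hh*1000)}.png',im)
ims=[cv2.imread(f'pics/rect_{n}_{h}.png') for n in('top','scene') for h in (0,35)]
out=np.vstack([np.hstack(ims[:2]),np.hstack(ims[2:])]); cv2.imwrite('pics/rect.png',cv2.resize(out,(800,576)))
print(ims[0].shape)
E
```

```text
top 53
[60.02733256 29.0208818  27.96140649] [[46.6  9.1 12.3]
 [59.2 28.  29. ]
 [75.8 49.2 41.3]]
bar [57.97697531 28.64615856] [ 4.90777154 12.30390425] [0.2646086  0.96435589] 74.65630322957611 0.032733963119980655
scene 64
[56.32475759 35.29660323 26.96408251] [[46.8 13.7 13. ]
 [54.4 36.8 29.3]
 [68.1 55.9 37.4]]
bar [57.14259309 33.48226258] [ 5.03731959 12.22890556] [0.23619354 0.97170603] 76.33801169464442 0.03257691459898868
(432, 600, 3)
```

View pics/rect.png

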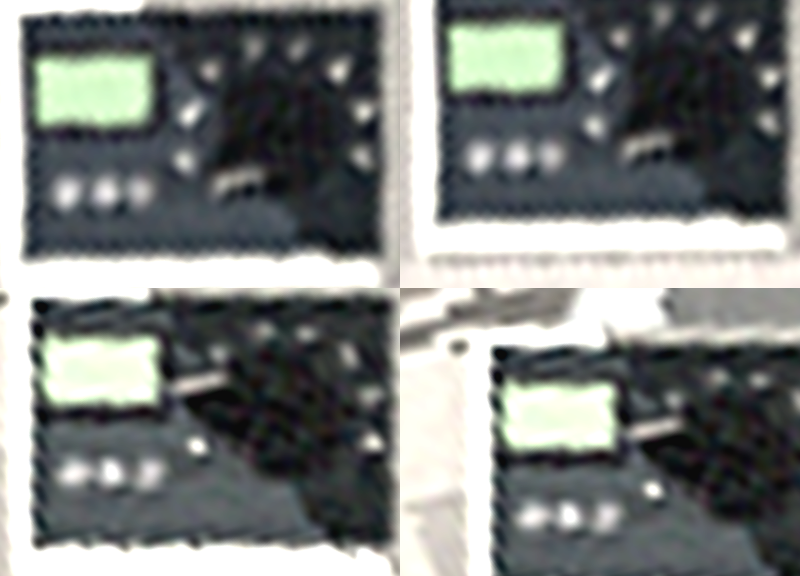

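```bash
cat >> fit.py <<'E'
def sdconv(Q,pl):  # convex from planes (n,d): max(n.q-d)
    return np.max([Q@np.array(n)-d for n,d in pl],0)
def boxp(x0,x1,y,z0,z1): return [((1,0,0),x1),((-1,0,0),-x0),((0,1,0),y),((0,-1,0),y),((0,0,1),z1),((0,0,-1),-z0)]
_n=(-.5,0,3**.5/2)
SC=[boxp(-.025,.125,.065,0,.055), boxp(-.130,-.030,.075,0,.077)+[(_n,np.dot(_n,(-.130,0,.023)))]]
KIT=[boxp(-.051,.051,.0325,0,.05)]; PK=[boxp(-.014,.014,.039,0,.025)]
def fit3(S,M,g,r,da=.3,zoff=0,zmin=-.01,ground=True,dx=.03):
    P=S['P'].reshape(-1,3); P=P[np.isfinite(P[:,0])]
    P=P[(np.hypot(P[:,0]-g[0],P[:,1]-g[1])<r)&(P[:,2]<.2)&(P[:,2]>zmin)]
    def c(p):
        X,Y=local(P,*p); Q=np.c_[X,Y,P[:,2]-zoff]
        d=np.min([sdconv(Q,m) for m in M],0)
        if ground: d=np.minimum(d,P[:,2])
        return np.minimum(abs(d),.012).mean()
    q=differential_evolution(c,[(g[0]-dx,g[0]+dx),(g[1]-dx,g[1]+dx),(g[2]-da,g[2]+da)],seed=1,popsize=15,maxiter=100,tol=1e-6)
    return q.x,q.fun
E
python3 - <<'E'
from fit import *
np.set_printoptions(precision=4,suppress=True)
for n in ('top','scene'):
    S=snap(n)
    for nm,M,g,r in(('scale',SC,[.47,.202,.68],.19),('kit',KIT,[.45,-.116,-.178],.09),('pack',PK,[.4775,-.2734,.43],.065)):
        print(n,nm,*fit3(S,M,g,r))
E
```

```text
top scale [0.4706 0.202  0.7045] 0.003456037850960341
top kit [ 0.4491 -0.1174 -0.1809] 0.0033461531919145525
top pack [ 0.4767 -0.2736  0.4706] 0.003309506065652106
scene scale [0.4746 0.2011 0.6775] 0.002523989188026151
scene kit [ 0.4534 -0.1177 -0.1653] 0.0018344985323427037
scene pack [ 0.4818 -0.2738  0.4234] 0.0016630225165516013
```

```bash
cat > plan.py <<'E'
from fit import *
np.set_printoptions(precision=4,suppress=True)
SP=np.array([.4725,.2015,.682])
def Rs(): return R.from_euler('z',SP[2]).as_matrix()
n_l=np.array([-.5,0,3**.5/2]); ex_l=np.array([3**.5/2,0,.5]); o_l=np.array([-.130,0,.023])
def knob(h,a=.0575,b=.028): return Rs()@(o_l+a*ex_l+np.array([0,-b,0])+h*n_l)+[SP[0],SP[1],0]
def knobR(deg):
    t=np.radians(deg); x=np.cos(t)*ex_l+np.sin(t)*np.array([0,-1,0]); z=-n_l
    return Rs()@np.c_[x,np.cross(z,x),z]
def downR(yaw): return R.from_euler('xyz',[np.pi,0,yaw]).as_matrix()
def cur():
    o=robot.get_obs(); return o['tool_pos'],R.from_euler('xyz',o['ee_rot']).as_matrix(),o
def rel(p,Rt):
    p0,R0,o=cur(); rv=R.from_matrix(R0.T@Rt).as_rotvec(); d=R0.T@(np.array(p)-p0)*100
    print('target',np.array(p),'rel',np.r_[rv,d].round(3),'deg',np.degrees(np.linalg.norm(rv)).round(1),'mm',round(10*np.linalg.norm(d),1),'j',o['joint_positions'].round(3),'t',o['time'])
E
python3 - <<'E'
from plan import *
print(knob(.027),knob(.035))
rel(knob(.011+.07),knobR(-105))
E
```

```text
[0.4174 0.1207 0.0751] [0.4143 0.1182 0.0821]
target [0.3964 0.1037 0.1219] rel [ -0.494  -0.176   0.156 -30.712 -27.874   8.356] deg 31.3 mm 423.1 j [ 1.     0.087  1.371  0.     1.684 -0.103] t 0.55
```

The black selector is on the scale's right half, and the white line on its bar points to the first dot. Candidates for the pack (px in the 1.5x top picture):
- A (413,319), 0.55 m from the base
- B (448,298), 0.66 m from the base
- C (555,355), 0.79 m from the base

A is the nearest, and the overlay crop confirms it. I start with the selector.

>>> {"method": "drive_tool", "body": {
  "series": [
    [[-0.494,-0.176,0.156,-30.7,-27.9,8.36,45],[-0.494,-0.176,0.156,-30.7,-27.9,8.36,45],[-0.494,-0.176,0.156,-30.7,-27.9,8.36,45],[-0.494,-0.176,0.156,-30.7,-27.9,8.36,45],[-0.494,-0.176,0.156,-30.7,-27.9,8.36,45],[-0.494,-0.176,0.156,-30.7,-27.9,8.36,45],[-0.494,-0.176,0.156,-30.7,-27.9,8.36,45],[-0.494,-0.176,0.156,-30.7,-27.9,8.36,45],[-0.494,-0.176,0.156,-30.7,-27.9,8.36,45],[-0.494,-0.176,0.156,-30.7,-27.9,8.36,45],[-0.494,-0.176,0.156,-30.7,-27.9,8.36,45],[-0.494,-0.176,0.156,-30.7,-27.9,8.36,45],[-0.494,-0.176,0.156,-30.7,-27.9,8.36,45],[-0.494,-0.176,0.156,-30.7,-27.9,8.36,45]]
  ]
}}

```text
time: 1.95
tool_pos: [0.3959, 0.1049, 0.1222]
ee_rot: [2.632, 0.131, 2.484]
wrist_force: [0.4, 0.0, -0.5]
width: 0.0422
```

```bash
python3 - <<'E'
from plan import *
rel(knob(.011+.07),knobR(-105)); rel(knob(.011),knobR(-105))
p,Rt,o=cur(); print(o['width'])
g=[p+Rt@np.array([0,y,0]) for y in(-o['width']/2,o['width']/2)]
for n in('top','scene'):
    S=snap(n); q=proj(S,np.array([p])); u,v=q[0].astype(int); print(q)
    over(S,f'k1{n}.png',(u-40,v-35,u+40,v+35),9,[],[(np.array([p]),(0,0,255)),(np.array(g),(0,255,0)),(np.array([knob(.035)]),(255,255,0))])
im=np.hstack([cv2.imread(f'pics/k1{n}.png') for n in('top','scene')]); cv2.imwrite('pics/k1.png',cv2.resize(im,(800,350)))
E
```

```text
target [0.3964 0.1037 0.1219] rel [ 0.001 -0.     0.003 -0.114 -0.074  0.01 ] deg 0.2 mm 1.4 j [-0.243 -0.579  2.154  0.434  1.262 -1.259] t 1.95
target [0.4236 0.1257 0.0613] rel [ 0.001 -0.     0.003 -0.117 -0.081  7.01 ] deg 0.2 mm 70.1 j [-0.243 -0.579  2.154  0.434  1.262 -1.259] t 1.95
0.0421659413970997
[[184.8581 230.9078]]
[[192.8787 155.2432]]
```

View pics/k1.png

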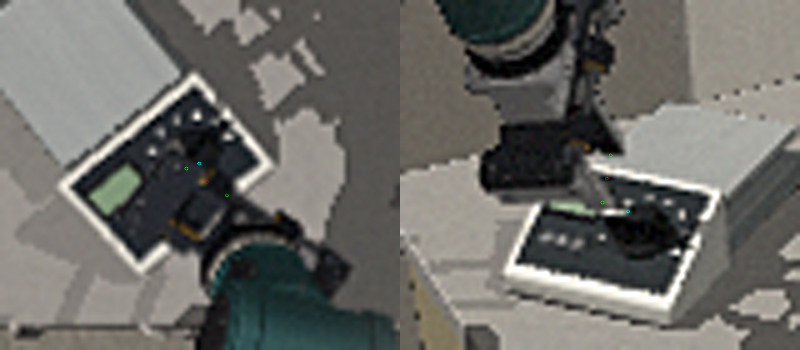

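The selector is clear between and ahead of the open fingers, so I advance along its axis.

>>> {"method": "drive_tool", "body": {
  "series": [
    [[0,0,0,-0.1,-0.08,2.5,45],[0,0,0,-0.1,-0.08,4.5,45],[0,0,0,-0.1,-0.08,6,45],[0,0,0,-0.1,-0.08,7,45],[0,0,0,-0.1,-0.08,7,45],[0,0,0,-0.1,-0.08,7,45]]
  ]
}}

```text
time: 2.65
tool_pos: [0.4234, 0.1258, 0.0614]
ee_rot: [2.632, 0.13, 2.484]
wrist_force: [-0.4, -0.4, 0.6]
width: 0.0421
```

```bash
python3 - <<'E'
from plan import *
rel(knob(.011),knobR(-105)); 
p,Rt,o=cur(); print(o['wrist_force'],o['wrist_torque'])
for n in('top','scene'):
    S=snap(n); u,v=proj(S,np.array([p]))[0].astype(int)
    save(S,f'k2{n}.png',(u-25,v-25,u+25,v+25),8)
im=np.hstack([cv2.imread(f'pics/k2{n}.png') for n in('top','scene')]); cv2.imwrite('pics/k2.png',im)
E
```

```text
target [0.4236 0.1257 0.0613] rel [ 0.001 -0.001  0.003 -0.022 -0.001  0.015] deg 0.2 mm 0.3 j [-0.146 -0.434  2.199  0.44   1.05  -1.251] t 2.65
[-0.3926 -0.3597  0.5863] [-0.1057  0.1289  0.0386]
```

View pics/k2.png

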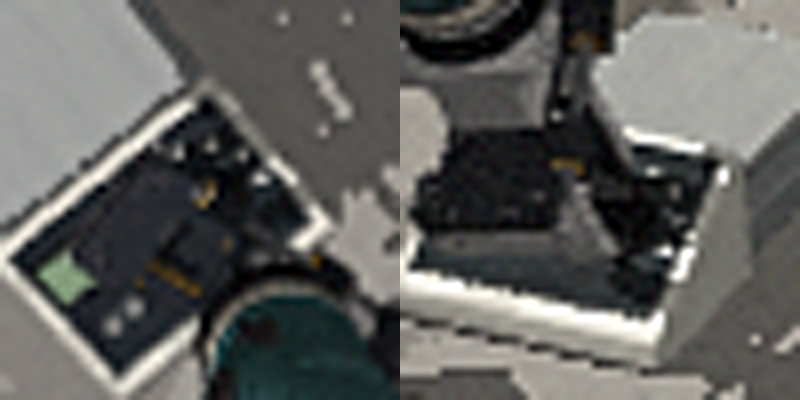

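The fingers straddle the bar with no contact force. I close them and watch for an off-centre pull.

>>> {"method": "drive_tool", "body": {
  "series": [
    [[0,0,0,0,0,0,20],[0,0,0,0,0,0,15],[0,0,0,0,0,0,12],[0,0,0,0,0,0,8],[0,0,0,0,0,0,5],[0,0,0,0,0,0,0],[0,0,0,0,0,0,0]]
  ]
}}

```text
time: 3.45
tool_pos: [0.4244, 0.1257, 0.0627]
ee_rot: [2.63, 0.132, 2.483]
wrist_force: [1.4, 2.8, 0.4]
width: 0.0138
```

```bash
python3 - <<'E'
from plan import *
p,Rt,o=cur(); print(o['wrist_force'],Rt.T@o['wrist_force'],Rt.T@o['wrist_torque'],o['width'])
E
```

```text
[1.4016 2.839  0.4326] [0.5677 2.9565 1.0716] [-0.3167  0.1055 -0.008 ] 0.013773852398386584
```

The fingers hold the bar at 14 mm. I turn the first click.

>>> {"method": "drive_tool", "body": {
  "series": [
    [[0,0,0.13,0,0,0,0],[0,0,0.26,0,0,0,0],[0,0,0.39,0,0,0,0],[0,0,0.524,0,0,0,0],[0,0,0.524,0,0,0,0]]
  ]
}}

```text
time: 3.95
tool_pos: [0.4237, 0.1252, 0.0622]
ee_rot: [2.632, -0.128, 2.028]
wrist_force: [-3.0, -1.9, 3.1]
width: 0.0137
```

```bash
python3 - <<'E'
from plan import *
p,Rt,o=cur(); print(p,Rt.T@o['wrist_force'],Rt.T@o['wrist_torque'],o['width'])
rel(knob(.011),knobR(-75)); rel(p,knobR(15))
E
```

```text
[0.4237 0.1252 0.0622] [-0.0379 -1.5605 -4.4436] [ 0.8177 -0.1823 -0.0286] 0.013656680771206945
target [0.4236 0.1257 0.0613] rel [ 0.001  0.     0.003  0.041 -0.031  0.092] deg 0.2 mm 1.1 j [-0.147 -0.435  2.198  0.439  1.051 -0.728] t 3.95
target [0.4237 0.1252 0.0622] rel [ 0.001 -0.     1.574  0.     0.     0.   ] deg 90.2 mm 0.0 j [-0.147 -0.435  2.198  0.439  1.051 -0.728] t 3.95
```

>>> {"method": "drive_tool", "body": {
  "series": [
    [[0,0,0.13,0,0,0,0],[0,0,0.26,0,0,0,0],[0,0,0.39,0,0,0,0],[0,0,0.52,0,0,0,0],[0,0,0.65,0,0,0,0],[0,0,0.79,0,0,0,0],[0,0,0.79,0,0,0,0]]
  ]
}}

```text
time: 4.65
tool_pos: [0.4222, 0.1252, 0.0615]
ee_rot: [2.864, -0.447, 1.27]
wrist_force: [-7.5, -3.7, 6.9]
width: 0.0137
```

```bash
python3 - <<'E'
from plan import *
p,Rt,o=cur(); print(p,Rt.T@o['wrist_force'],Rt.T@o['wrist_torque'],o['width'])
rel(p,knobR(15))
E
```

```text
[0.4222 0.1252 0.0615] [ -2.1998  -3.485  -10.0685] [ 1.0858 -0.6928 -0.0006] 0.013708897670320208
target [0.4222 0.1252 0.0615] rel [-0.002  0.002  0.786  0.     0.     0.   ] deg 45.0 mm 0.0 j [-0.147 -0.436  2.198  0.437  1.054  0.061] t 4.65
```

>>> {"method": "drive_tool", "body": {
  "series": [
    [[0,0,0.13,0,0,0,0],[0,0,0.26,0,0,0,0],[0,0,0.39,0,0,0,0],[0,0,0.52,0,0,0,0],[0,0,0.65,0,0,0,0],[0,0,0.786,0,0,0,0],[0,0,0.786,0,0,0,0],[0,0,0.786,0,0,0,0]]
  ]
}}

```text
time: 5.45
tool_pos: [0.421, 0.1263, 0.0614]
ee_rot: [-2.991, -0.5, 0.386]
wrist_force: [-4.6, 2.2, 5.0]
width: 0.0134
```

```bash
python3 - <<'E'
from plan import *
p,Rt,o=cur(); print(p,Rt.T@o['wrist_force'],Rt.T@o['wrist_torque'],o['width'])
rel(p,knobR(15))
E
```

```text
[0.421  0.1263 0.0614] [-0.6391 -4.6475 -5.3519] [ 0.8587 -0.6165 -0.0304] 0.013425397988741348
target [0.421  0.1263 0.0614] rel [-0.005  0.005  0.003  0.     0.     0.   ] deg 0.4 mm 0.0 j [-0.146 -0.436  2.199  0.439  1.058  0.844] t 5.45
```

Now I release and back straight out.

>>> {"method": "drive_tool", "body": {
  "series": [
    [[0,0,0,0,0,0,25],[0,0,0,0,0,0,45],[0,0,0,0,0,0,45],[0,0,0,0,0,0,45],[0,0,0,0,0,-2,45],[0,0,0,0,0,-5,45],[0,0,0,0,0,-9,45],[0,0,0,0,0,-13,60],[0,0,0,0,0,-17,100],[0,0,0,0,0,-17,100]]
  ]
}}

```text
time: 6.45
tool_pos: [0.3578, 0.0701, 0.2149]
ee_rot: [-3.0, -0.508, 0.387]
wrist_force: [-0.0, -0.1, 0.7]
width: 0.0628
```

```bash
python3 - <<'E'
from plan import *
# kit pre-grasp above
rel([.4512,-.1172,.15],downR(-.175))
E
```

```text
target [ 0.4512 -0.1172  0.15  ] rel [-0.278 -0.456  0.585 -1.784 21.571  3.427] deg 45.4 mm 219.1 j [-0.433 -0.711  2.033  0.465  1.565  0.771] t 6.45
```

>>> {"method": "drive_tool", "body": {
  "series": [
    [[-0.278,-0.456,0.585,-1.8,21.6,3.4,100],[-0.278,-0.456,0.585,-1.8,21.6,3.4,100],[-0.278,-0.456,0.585,-1.8,21.6,3.4,100],[-0.278,-0.456,0.585,-1.8,21.6,3.4,100],[-0.278,-0.456,0.585,-1.8,21.6,3.4,100],[-0.278,-0.456,0.585,-1.8,21.6,3.4,100],[-0.278,-0.456,0.585,-1.8,21.6,3.4,100],[-0.278,-0.456,0.585,-1.8,21.6,3.4,100],[-0.278,-0.456,0.585,-1.8,21.6,3.4,100]]
  ]
}}

```text
time: 7.35
tool_pos: [0.4506, -0.1173, 0.1501]
ee_rot: [3.141, -0.0, -0.174]
wrist_force: [0.4, -0.8, 0.4]
width: 0.0941
```

```bash
cat > rect.py <<'E'
from plan import *
def rectv(S,hh,sp):
    Rz=R.from_euler('z',sp[2]).as_matrix()
    g=np.mgrid[0:108:.25,-75:75:.25]/1e3; A=g[0][::-1]; B=g[1]
    W=(o_l+A[...,None]*ex_l+np.array([0,-1,0])*B[...,None]+hh*n_l)@Rz.T+[sp[0],sp[1],0]
    uv=proj(S,W.reshape(-1,3)).reshape(A.shape+(2,)).astype(np.float32)
    return cv2.convertScaleAbs(cv2.remap(S['img'],uv[...,0],uv[...,1],cv2.INTER_CUBIC),alpha=1.6,beta=10)
def show(fn):
    rows=[]
    for n,sp in(('top',[.4705,.202,.682]),('scene',[.4746,.2011,.682])):
        S=snap(n); rows.append(np.hstack([rectv(S,h,sp) for h in(0,.035)]))
    cv2.imwrite('pics/'+fn,cv2.resize(np.vstack(rows),(800,576)))
E
python3 - <<'E'
from rect import *
show('rect2.png')
rel([.4512,-.1172,.15],downR(-.175)); rel([.4512,-.1172,.010],downR(-.175))
p,Rt,o=cur()
pp=[]
for n in('top','scene'):
    S=snap(n); u,v=proj(S,np.array([[.45,-.117,.05]]))[0].astype(int)
    g=[p+Rt@np.array([0,y,0]) for y in(-o['width']/2,o['width']/2)]
    over(S,f'g.png',(u-35,v-40,u+35,v+30),5.7,[],[(np.array(g),(0,0,255))]); pp.append(cv2.imread('pics/g.png'))
cv2.imwrite('pics/kit1.png',np.hstack(pp))
E
```

```text
target [ 0.4512 -0.1172  0.15  ] rel [ 0.    -0.001  0.     0.048 -0.034  0.056] deg 0.1 mm 0.8 j [-0.377 -0.085  1.652 -0.     1.574  1.369] t 7.45
target [ 0.4512 -0.1172  0.01  ] rel [ 0.    -0.001  0.     0.034 -0.04  14.056] deg 0.1 mm 140.6 j [-0.377 -0.085  1.652 -0.     1.574  1.369] t 7.45
```

View pics/rect2.png

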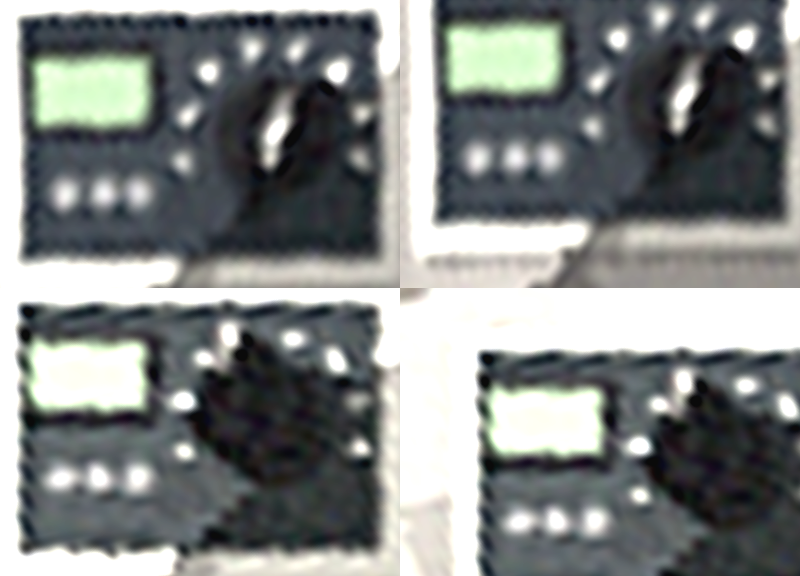

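View pics/kit1.png

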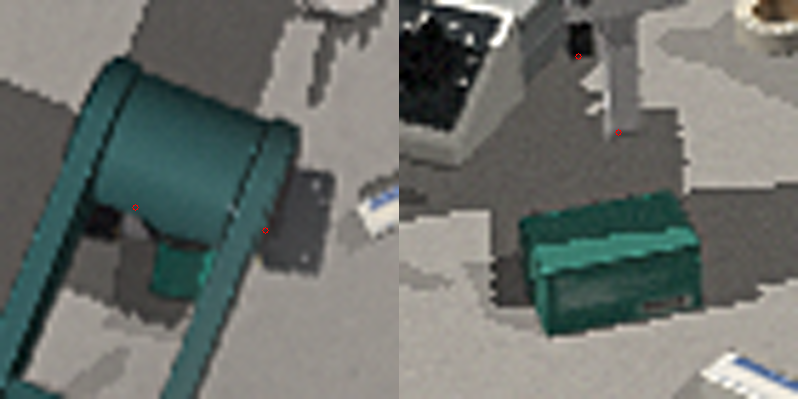

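The pointer line went from -105° (down-left) to about +15°, now at the fifth dot. That is four clicks. The fingers are aligned over the carton, so I descend and grip.

>>> {"method": "drive_tool", "body": {
  "series": [
    [[0,0,0,0,0,4,100],[0,0,0,0,0,8,100],[0,0,0,0,0,11.5,100],[0,0,0,0,0,13.5,100],[0,0,0,0,0,13.9,100],[0,0,0,0,0,13.9,80],[0,0,0,0,0,13.9,65],[0,0,0,0,0,13.9,50],[0,0,0,0,0,13.9,40],[0,0,0,0,0,13.9,40],[0,0,0,0,0,13.9,40]]
  ]
}}

```text
time: 8.65
tool_pos: [0.4522, -0.1176, 0.0132]
ee_rot: [-3.142, -0.004, -0.175]
wrist_force: [0.7, 2.4, 6.2]
width: 0.064
```

```bash
python3 - <<'E'
from plan import *
p,Rt,o=cur(); print(p,o['wrist_force'],o['width'])
E
```

```text
[ 0.4522 -0.1176  0.0132] [0.6614 2.381  6.2398] 0.06395276369558228
```

>>> {"method": "drive_tool", "body": {
  "series": [
    [[0,0,0,0,0,-3,40],[0,0,0,0,0,-7,40],[0,0,0,0,0,-11,40],[0,0,0,0,0,-15,40],[0,0,0,0,0,-15,40]]
  ]
}}

```text
time: 9.15
tool_pos: [0.4547, -0.119, 0.1693]
ee_rot: [3.138, -0.016, -0.175]
wrist_force: [0.0, -0.6, -1.8]
width: 0.0645
```

```bash
python3 - <<'E'
from plan import *
p,Rt,o=cur(); print(p,o['wrist_force'],o['width'])
c=Rs()@np.array([.05,0,0])+[SP[0],SP[1],0]; print('plat',c)
rel([c[0],c[1],.17],downR(.682))
S=snap('scene'); u,v=proj(S,np.array([p]))[0].astype(int)
save(S,'kit2.png',(u-45,v-45,u+45,v+35),7)
E
```

```text
[ 0.4547 -0.119   0.1693] [ 0.0017 -0.6036 -1.7587] 0.06453516505281946
plat [0.5113 0.233  0.    ]
target [0.5113 0.233  0.17  ] rel [  0.01   -0.013  -0.857  -0.563 -35.653  -0.189] deg 49.1 mm 356.6 j [-0.377 -0.095  1.624  0.     1.597  1.369] t 9.15
```

View pics/kit2.png

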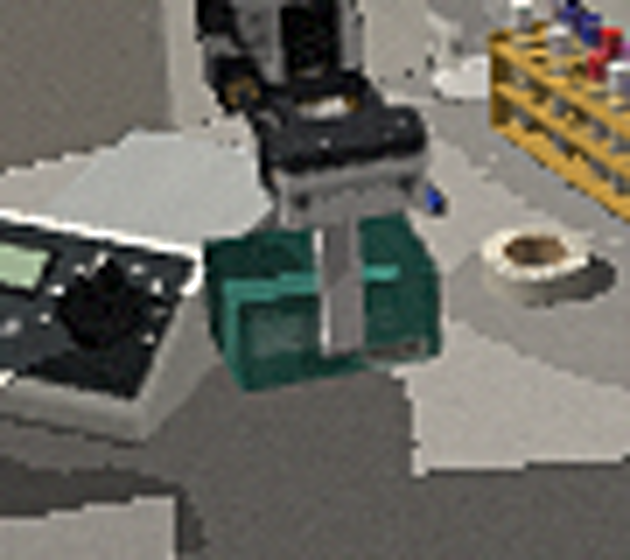

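```bash
python3 - <<'E'
from plan import *
p,Rt,o=cur()
S=snap('scene')
S['P'][S['P'][...,2]>.2085]=np.nan
M=[boxp(-.051,.051,.0325,0,.05)]
for zo in(.152,.156,.16):
    x,c=fit3(S,M,[p[0],p[1],-.175],.075,.2,zoff=zo,zmin=.145,ground=False,dx=.02); d=np.array([x[0],x[1],0])-p
    print(zo,x,c,'offset tool',(Rt.T@d)[:2])
E
```

```text
0.152 [ 0.4533 -0.1217 -0.1833] 0.002794507865623146 offset tool [-0.0008  0.0029]
0.156 [ 0.4533 -0.1218 -0.1827] 0.0028154817924035324 offset tool [-0.0008  0.003 ]
0.16 [ 0.4533 -0.1218 -0.1833] 0.0030931885600896515 offset tool [-0.0008  0.0031]
```

The carton hangs level, with the fingers at its middle (343,280). I carry it over the platform.

>>> {"method": "drive_tool", "body": {
  "series": [
    [[0,0,-0.1,-0.1,-4,-0.2,40],[0.01,-0.013,-0.22,-0.2,-8,-0.2,40],[0.01,-0.013,-0.34,-0.3,-12,-0.2,40],[0.01,-0.013,-0.46,-0.4,-17,-0.2,40],[0.01,-0.013,-0.58,-0.5,-22,-0.2,40],[0.01,-0.013,-0.7,-0.5,-27,-0.2,40],[0.01,-0.013,-0.8,-0.5,-32,-0.2,40],[0.01,-0.013,-0.857,-0.47,-35,-0.2,40],[0.01,-0.013,-0.857,-0.47,-35.7,-0.2,40],[0.01,-0.013,-0.857,-0.47,-35.7,-0.2,40],[0.01,-0.013,-0.857,-0.47,-35.7,-0.2,40],[0.01,-0.013,-0.857,-0.47,-35.7,-0.2,40]]
  ]
}}

```text
time: 10.45
tool_pos: [0.5088, 0.233, 0.164]
ee_rot: [-3.131, 0.007, 0.68]
wrist_force: [0.3, 0.2, -2.2]
width: 0.064
```

```bash
python3 - <<'E'
from plan import *
p,Rt,o=cur(); print(p,o['ee_rot'],o['wrist_force'],o['width'])
rel([.5123,.233,.073],downR(.682))
S=snap('scene'); u,v=proj(S,np.array([p]))[0].astype(int)
save(S,'kit3.png',(u-45,v-45,u+45,v+35),7)
S['P'][S['P'][...,2]>.208]=np.nan
x,c=fit3(S,KIT,[p[0],p[1],.682],.075,.2,zoff=.157,zmin=.145,ground=False,dx=.02); d=np.array([x[0],x[1],0])-p
print(x,c,'offset tool',(Rt.T@d)[:2])
E
```

```text
[0.5088 0.233  0.164 ] [-3.1312  0.0068  0.6796] [ 0.3164  0.2297 -2.228 ] 0.06395196843063905
target [0.5123 0.233  0.073 ] rel [-0.01   0.007 -0.002  0.334  0.318  9.092] deg 0.7 mm 91.0 j [0.324 0.127 1.409 0.007 1.615 1.215] t 10.45
[0.5111 0.2289 0.6484] 0.0036270453953990587 offset tool [0.0003 0.0063]
```

View pics/kit3.png

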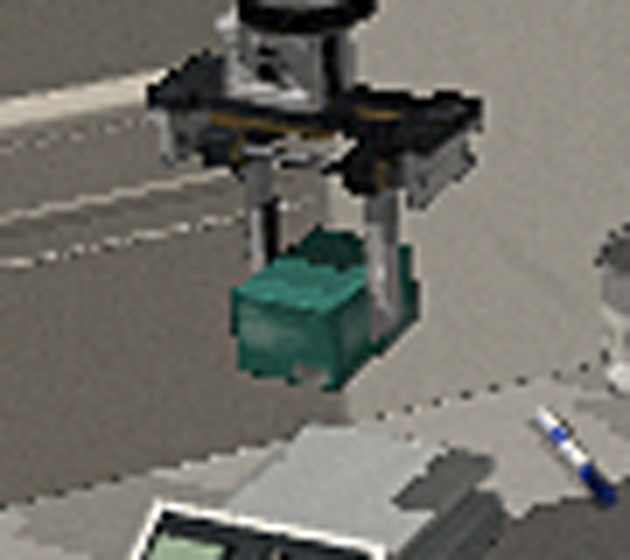

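```bash
python3 - <<'E'
from plan import *
p,Rt,o=cur(); S=snap('scene'); u,v=proj(S,np.array([p]))[0].astype(int)
def box(pitch,dx=0):
    Q=np.array([[x,y,z] for z in(-.0132,.0368) for x,y in((-.051,-.0325),(.051,-.0325),(.051,.0325),(-.051,.0325))])
    Rb=R.from_euler('z',.6796).as_matrix()@R.from_euler('y',pitch).as_matrix(); piv=np.array([0,0,.019])
    return (Q-piv+[dx,0,0])@Rb.T+p+piv
for i,pt in enumerate((0,.1)):
    B=box(pt); over(S,f'b{i}.png',(u-30,v-25,u+30,v+25),7,[(B[:4],(255,0,255)),(B[4:],(0,0,255))])
cv2.imwrite('pics/kit4.png',np.hstack([cv2.imread('pics/b0.png'),cv2.imread('pics/b1.png')])[:, :800])
E
```

```text
(no output)
```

View pics/kit4.png

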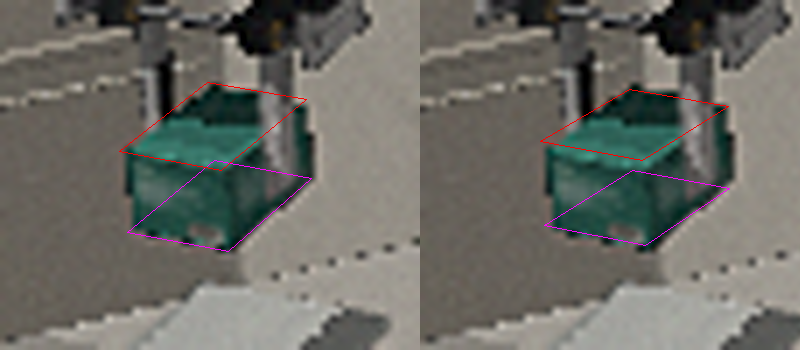

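The projected level box agrees with the carton within about 2 mm. I lower it in two stages.

>>> {"method": "drive_tool", "body": {
  "series": [
    [[-0.01,0.007,-0.002,0.27,0.25,2.5,40],[-0.01,0.007,-0.002,0.27,0.25,5,40],[-0.01,0.007,-0.002,0.27,0.25,7.5,40],[-0.01,0.007,-0.002,0.27,0.25,8.5,40],[-0.01,0.007,-0.002,0.27,0.25,8.5,40],[-0.01,0.007,-0.002,0.27,0.25,8.5,40]]
  ]
}}

```text
time: 11.15
tool_pos: [0.5127, 0.2333, 0.0809]
ee_rot: [3.141, -0.003, 0.681]
wrist_force: [0.1, 0.1, -1.9]
width: 0.0638
```

```bash
python3 - <<'E'
from plan import *
p,Rt,o=cur(); print(p,o['ee_rot'],o['wrist_force'],o['width'])
rel([.5113,.233,.069],downR(.682))
E
```

```text
[0.5127 0.2333 0.0809] [ 3.1411 -0.0034  0.681 ] [ 0.0518  0.1433 -1.8508] 0.06384353410218237
target [0.5113 0.233  0.069 ] rel [ 0.    -0.003 -0.001 -0.128 -0.062  1.189] deg 0.2 mm 12.0 j [0.326 0.171 1.528 0.001 1.44  1.216] t 11.15
```

>>> {"method": "drive_tool", "body": {
  "series": [
    [[0,-0.003,0,-0.12,-0.06,0.5,40],[0,-0.003,0,-0.12,-0.06,0.9,40],[0,-0.003,0,-0.12,-0.06,1.1,40],[0,-0.003,0,-0.12,-0.06,1.2,40],[0,-0.003,0,-0.12,-0.06,1.2,40]]
  ]
}}

```text
time: 11.65
tool_pos: [0.5113, 0.233, 0.0687]
ee_rot: [3.141, -0.0, 0.681]
wrist_force: [0.4, -0.3, -2.2]
width: 0.0639
```

```bash
python3 - <<'E'
from plan import *
p,Rt,o=cur(); print(p,o['ee_rot'],o['wrist_force'],o['width'])
E
```

```text
[0.5113 0.233  0.0687] [ 3.1412 -0.0001  0.6811] [ 0.3782 -0.3321 -2.1711] 0.06393559558904294
```

>>> {"method": "drive_tool", "body": {
  "series": [
    [[0,0,0,0,0,0.1,40],[0,0,0,0,0,0.2,40],[0,0,0,0,0,0.2,40]]
  ]
}}

```text
time: 11.95
tool_pos: [0.5116, 0.2332, 0.0683]
ee_rot: [3.141, -0.001, 0.681]
wrist_force: [-3.4, -1.6, 5.0]
width: 0.0638
```

It has contact, so I release and rise.

>>> {"method": "drive_tool", "body": {
  "series": [
    [[0,0,0,0,0,0,80],[0,0,0,0,0,0,100],[0,0,0,0,0,0,100],[0,0,0,0,0,0,100],[0,0,0,0,0,-2,100],[0,0,0,0,0,-5,100],[0,0,0,0,0,-9,100],[0,0,0,0,0,-13,100],[0,0,0,0,0,-13,100]]
  ]
}}

```text
time: 12.85
tool_pos: [0.5146, 0.2343, 0.2058]
ee_rot: [3.136, -0.014, 0.681]
wrist_force: [0.7, 0.2, 1.1]
width: 0.0941
```

```bash
python3 - <<'E'
from plan import *
rel([.479,-.2737,.15],downR(2.006))
E
```

```text
target [ 0.479  -0.2737  0.15  ] rel [  0.014  -0.008  -1.325 -34.837  37.185   5.292] deg 75.9 mm 512.3 j [ 0.327  0.11   1.346 -0.     1.671  1.217] t 12.85
```

>>> {"method": "drive_tool", "body": {
  "series": [
    [[0,0,-0.12,-3.4,3.6,0,70],[0,0,-0.25,-6.8,7.2,0,70],[0.014,-0.008,-1.325,-34.8,37.2,5.3,70],[0.014,-0.008,-1.325,-34.8,37.2,5.3,70],[0.014,-0.008,-1.325,-34.8,37.2,5.3,70],[0.014,-0.008,-1.325,-34.8,37.2,5.3,70],[0.014,-0.008,-1.325,-34.8,37.2,5.3,70],[0.014,-0.008,-1.325,-34.8,37.2,5.3,70],[0.014,-0.008,-1.325,-34.8,37.2,5.3,70],[0.014,-0.008,-1.325,-34.8,37.2,5.3,70],[0.014,-0.008,-1.325,-34.8,37.2,5.3,70],[0.014,-0.008,-1.325,-34.8,37.2,5.3,70],[0.014,-0.008,-1.325,-34.8,37.2,5.3,70],[0.014,-0.008,-1.325,-34.8,37.2,5.3,70],[0.014,-0.008,-1.325,-34.8,37.2,5.3,70],[0.014,-0.008,-1.325,-34.8,37.2,5.3,70]]
  ]
}}

```text
time: 14.45
tool_pos: [0.4799, -0.2722, 0.1504]
ee_rot: [3.141, 0.0, 2.009]
wrist_force: [0.6, 0.7, 0.2]
width: 0.0658
```

```bash
cat > pose.py <<'E'
from plan import *
def kitpose(S,zmin=.062):
    S=dict(S); S['P']=S['P'].copy(); S['P'][S['P'][...,2]>.115]=np.nan
    return fit3(S,KIT,[.5113,.233,.682],.075,.2,zoff=.055,zmin=zmin,ground=False,dx=.02)
E
python3 - <<'E'
from pose import *
p,Rt,o=cur(); print(p,o['ee_rot'],o['width'])
rel([.479,-.2737,.15],downR(2.006)); rel([.479,-.2737,.005],downR(2.006))
pp=[]
pan=[[-.130,-.075,.023],[-.036,-.075,.077],[-.036,.075,.077],[-.130,.075,.023]]
for n,dx in(('top',-.002),('scene',.002)):
    S=snap(n); k=kitpose(S); x,c=fit3(S,SC+[[((1,0,0),.101),((-1,0,0),.001),((0,1,0),.0325),((0,-1,0),.0325),((0,0,1),.105),((0,0,-1),0)]],[.4725,.2015,.682],.19); 
    print(n,'kit',k,'scale',x,c,'plat',wpt(x,[.05,0,0]))
    f=SP+[dx,0,0]; kk=[.5113+dx,.233,.682]
    po=[(wpt(f,rect(-.025,.125,.065,.055)),(0,255,255)),(wpt(f,pan),(0,0,255)),(wpt(kk,rect(-.051,.051,.0325,.105)),(0,0,255))]
    u,v=proj(S,np.array([[.49,.22,.06]]))[0].astype(int)
    over(S,'g.png',(u-33,v-33,u+33,v+33),6,po); pp.append(cv2.imread('pics/g.png'))
cv2.imwrite('pics/kit5.png',np.hstack(pp))
S=snap('scene'); u,v=proj(S,np.array([[.479,-.274,.03]]))[0].astype(int); save(S,'pk1.png',(u-40,v-45,u+40,v+30),7)
E
```

```text
[ 0.4799 -0.2722  0.1504] [3.1408 0.0003 2.0086] 0.0658038377419642
target [ 0.479  -0.2737  0.15  ] rel [ 0.001  0.     0.003 -0.098 -0.148  0.038] deg 0.2 mm 1.8 j [-0.619  0.108  1.458  0.001  1.576 -1.057] t 14.45
target [ 0.479  -0.2737  0.005 ] rel [ 0.001  0.     0.003 -0.094 -0.159 14.538] deg 0.2 mm 145.4 j [-0.619  0.108  1.458  0.001  1.576 -1.057] t 14.45
top kit (array([0.5082, 0.2311, 0.6858]), np.float64(0.0028238354200797785)) scale [0.4704 0.201  0.6816] 0.0033794215366205493 plat [[0.5092 0.2325 0.    ]]
scene kit (array([0.5124, 0.2298, 0.6779]), np.float64(0.0020137690687359886)) scale [0.4744 0.2001 0.6758] 0.002516663574869611 plat [[0.5134 0.2314 0.    ]]
```

View pics/kit5.png

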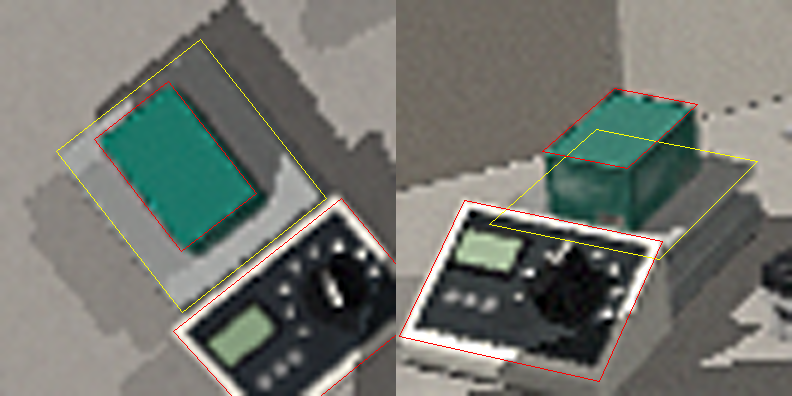

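View pics/pk1.png

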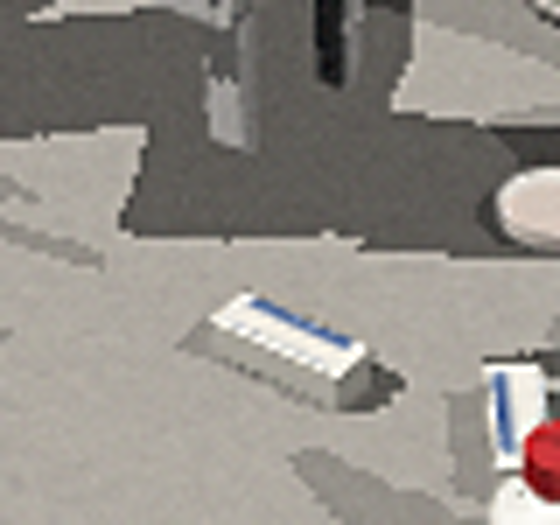

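The carton sits on the platform centre within 1–2 mm and squarely. Pack A is under the fingers at (290,350), so I descend and grip.

>>> {"method": "drive_tool", "body": {
  "series": [
    [[0,0,0.003,-0.1,-0.15,4,70],[0,0,0.003,-0.1,-0.15,8,70],[0,0,0.003,-0.1,-0.15,11.5,70],[0,0,0.003,-0.1,-0.15,13.5,70],[0,0,0.003,-0.1,-0.15,14.4,70],[0,0,0.003,-0.1,-0.15,14.5,70],[0,0,0.003,-0.1,-0.15,14.5,40],[0,0,0.003,-0.1,-0.15,14.5,30],[0,0,0.003,-0.1,-0.15,14.5,15],[0,0,0.003,-0.1,-0.15,14.5,10],[0,0,0.003,-0.1,-0.15,14.5,10],[0,0,0.003,-0.1,-0.15,14.5,10]]
  ]
}}

```text
time: 15.8
tool_pos: [0.4795, -0.2745, 0.006]
ee_rot: [3.14, 0.001, 2.005]
wrist_force: [0.2, 1.1, 0.9]
width: 0.0277
```

>>> {"method": "drive_tool", "body": {
  "series": [
    [[0,0,0,0,0,-4,10],[0,0,0,0,0,-8,10],[0,0,0,0,0,-12,10],[0,0,0,0,0,-16,10],[0,0,0,0,0,-18,10],[0,0,0,0,0,-18,10],[0,0,0,0,0,-18,10]]
  ]
}}

```text
time: 16.5
tool_pos: [0.4787, -0.2742, 0.1849]
ee_rot: [3.141, 0.0, 2.005]
wrist_force: [0.8, 0.4, -1.5]
width: 0.0283
```

```bash
python3 - <<'E'
from plan import *
p,Rt,o=cur(); print(p,o['ee_rot'],o['width'],o['wrist_force'])
rel([.5113,.233,.19],downR(.682))
S=snap('scene'); u,v=proj(S,p)[0].astype(int); save(S,'pk2.png',(u-30,v-35,u+30,v+25),9)
S['P'][S['P'][...,2]>p[2]+.024]=np.nan
x,c=fit3(S,PK,[p[0],p[1],.438],.06,.2,zoff=p[2]-.005,zmin=p[2]-.01,ground=False,dx=.02); print(x,c,(Rt.T@(np.array([x[0],x[1],p[2]])-p))[:2])
E
```

```text
[ 0.4787 -0.2742  0.1849] [3.1407 0.0003 2.0046] 0.028257757262173742 [ 0.7987  0.4321 -1.4781]
target [0.5113 0.233  0.19  ] rel [ 0.001 -0.     1.323 44.653 24.278 -0.499] deg 75.8 mm 508.3 j [-0.623  0.095  1.403  0.001  1.643 -1.057] t 16.5
[ 0.4784 -0.2743  0.4367] 0.0024071951193417674 [ 0.     -0.0004]
```

View pics/pk2.png

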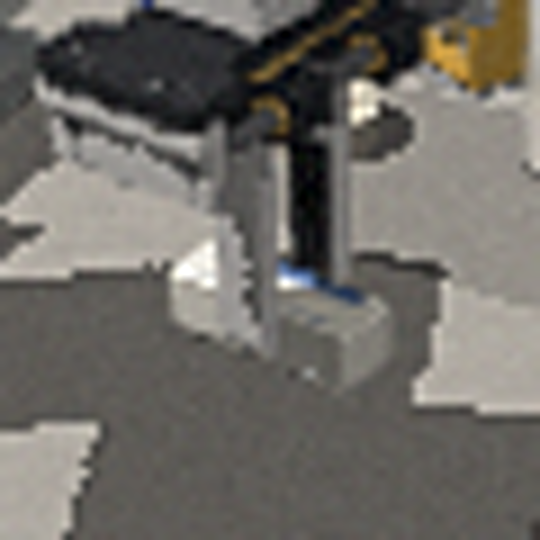

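The pack hangs level in the grip, centred within about 1 mm. I carry it over the carton.

>>> {"method": "drive_tool", "body": {
  "series": [
    [[0,0,0.1,3.5,1.9,-0.5,10],[0,0,0.2,7,3.8,-0.5,10],[0,0,1.323,44.6,24.2,-0.6,10],[0,0,1.323,44.6,24.2,-0.6,10],[0,0,1.323,44.6,24.2,-0.6,10],[0,0,1.323,44.6,24.2,-0.6,10],[0,0,1.323,44.6,24.2,-0.6,10],[0,0,1.323,44.6,24.2,-0.6,10],[0,0,1.323,44.6,24.2,-0.6,10],[0,0,1.323,44.6,24.2,-0.6,10],[0,0,1.323,44.6,24.2,-0.6,10],[0,0,1.323,44.6,24.2,-0.6,10],[0,0,1.323,44.6,24.2,-0.6,10],[0,0,1.323,44.6,24.2,-0.6,10],[0,0,1.323,44.6,24.2,-0.6,10],[0,0,1.323,44.6,24.2,-0.6,10]]
  ]
}}

```text
time: 18.15
tool_pos: [0.5103, 0.2312, 0.1899]
ee_rot: [-3.14, 0.001, 0.68]
wrist_force: [0.3, 0.3, -0.6]
width: 0.0281
```

```bash
python3 - <<'E'
from plan import *
p,Rt,o=cur(); print(p,o['ee_rot'],o['width'],o['wrist_force'])
rel([.5108,.2325,.12],downR(.682))
E
```

```text
[0.5103 0.2312 0.1899] [-3.1397  0.0009  0.6797] 0.028071625954266433 [ 0.3452  0.2675 -0.6222]
target [0.5108 0.2325 0.12  ] rel [-0.002  0.001 -0.002  0.132 -0.056  6.994] deg 0.2 mm 70.0 j [0.323 0.114 1.372 0.001 1.657 1.214] t 18.15
```

>>> {"method": "drive_tool", "body": {
  "series": [
    [[0,0,-0.002,0.12,-0.05,2,10],[0,0,-0.002,0.12,-0.05,4.5,10],[0,0,-0.002,0.12,-0.05,6.5,10],[0,0,-0.002,0.12,-0.05,7,10],[0,0,-0.002,0.12,-0.05,7,10],[0,0,-0.002,0.12,-0.05,7,10]]
  ]
}}

```text
time: 18.75
tool_pos: [0.5116, 0.2322, 0.1214]
ee_rot: [-3.14, -0.001, 0.681]
wrist_force: [1.2, -0.3, -0.7]
width: 0.0281
```

```bash
python3 - <<'E'
from plan import *
p,Rt,o=cur(); print(p,o['ee_rot'],o['wrist_force'])
rel([.5110,.2327,.1115],downR(.682))
S=snap('scene'); u,v=proj(S,p)[0].astype(int); save(S,'pk3.png',(u-30,v-30,u+30,v+30),9)
E
```

```text
[0.5116 0.2322 0.1214] [-3.1405 -0.0013  0.6809] [ 1.2022 -0.2931 -0.6896]
target [0.511  0.2327 0.1115] rel [-0.001 -0.001 -0.001 -0.014 -0.076  0.988] deg 0.1 mm 9.9 j [0.324 0.144 1.476 0.002 1.521 1.214] t 18.75
```

View pics/pk3.png

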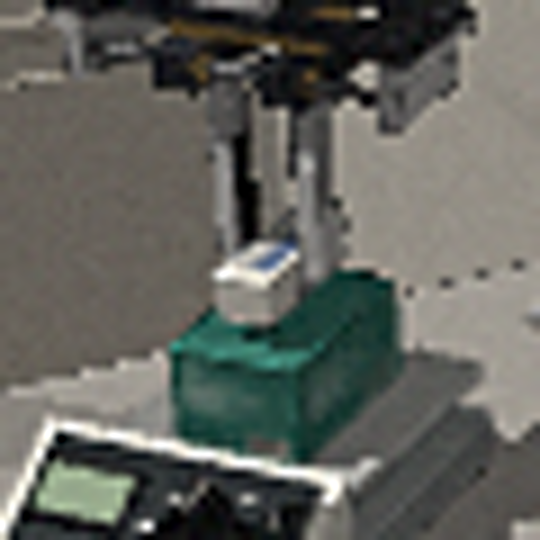

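The pack hovers over the carton, aligned along it. I lower the last centimetre gently.

>>> {"method": "drive_tool", "body": {
  "series": [
    [[0,0,0,-0.01,-0.06,0.5,10],[0,0,0,-0.01,-0.06,0.8,10],[0,0,0,-0.01,-0.06,0.95,10],[0,0,0,-0.01,-0.06,1.05,10],[0,0,0,-0.01,-0.06,1.05,10]]
  ]
}}

```text
time: 19.3
tool_pos: [0.5113, 0.2329, 0.1115]
ee_rot: [-3.141, -0.002, 0.681]
wrist_force: [-0.4, -0.3, 0.3]
width: 0.0281
```

>>> {"method": "drive_tool", "body": {
  "series": [
    [[0,0,0,0,0,0.08,10],[0,0,0,0,0,0.15,10]]
  ]
}}

```text
time: 19.5
tool_pos: [0.5113, 0.2329, 0.1114]
ee_rot: [-3.141, -0.003, 0.681]
wrist_force: [-3.5, -1.3, 7.7]
width: 0.0281
```

It is in contact. I open part way, wait, and rise straight up.

>>> {"method": "drive_tool", "body": {
  "series": [
    [[0,0,0,0,0,0,40],[0,0,0,0,0,0,60],[0,0,0,0,0,0,60],[0,0,0,0,0,0,60],[0,0,0,0,0,-1.5,60],[0,0,0,0,0,-4,60],[0,0,0,0,0,-8,60],[0,0,0,0,0,-12,60],[0,0,0,0,0,-14,60],[0,0,0,-5,10,-14,60],[0,0,0,-10,20,-14,60],[0,0,0,-15,25,-14,60],[0,0,0,-15,28,-14,60],[0,0,0,-15,28,-14,60],[0,0,0,-15,28,-14,60]]
  ]
}}

```text
time: 21.0
tool_pos: [0.5676, -0.0638, 0.2525]
ee_rot: [3.141, -0.004, 0.681]
wrist_force: [0.4, 0.2, 0.2]
width: 0.0565
```

```bash
python3 - <<'E'
from pose import *
import rect as rc
p,Rt,o=cur(); print(p,o['time'],o['wrist_force'])
pp=[]
for n,dx in(('top',-.002),('scene',.002)):
    S=snap(n); k=kitpose(S)
    T=dict(S); T['P']=S['P'].copy(); T['P'][T['P'][...,2]>.14]=np.nan
    pk=fit3(T,PK,[.5113+dx,.233,.682-np.pi/2],.055,.2,zoff=.105,zmin=.11,ground=False,dx=.02)
    x,c=fit3(S,SC+[[((1,0,0),.101),((-1,0,0),.001),((0,1,0),.0325),((0,-1,0),.0325),((0,0,1),.105),((0,0,-1),0)]],[.4725,.2015,.682],.19)
    print(n,'kit',k,'pack',pk,'plat',wpt(x,[.05,0,0]),x[2])
    u,v=proj(S,np.array([[.49,.22,.06]]))[0].astype(int)
    save(S,'g.png',(u-33,v-33,u+33,v+33),6); pp.append(cv2.imread('pics/g.png'))
    save(S,f'end_{n}.png',None,1.5)
cv2.imwrite('pics/end.png',np.hstack(pp)); rc.show('rect3.png')
E
```

```text
[ 0.5676 -0.0638  0.2525] 21.0 [0.441  0.2098 0.2358]
top kit (array([0.5082, 0.2311, 0.6779]), np.float64(0.002709780677414773)) pack (array([ 0.5094,  0.2322, -0.8935]), np.float64(0.0028548056838015594)) plat [[0.5085 0.2318 0.    ]] 0.6879888725914161
scene kit (array([0.513 , 0.2299, 0.6655]), np.float64(0.002359975033909912)) pack (array([ 0.5153,  0.2317, -0.8924]), np.float64(0.001807313271598515)) plat [[0.5135 0.231  0.    ]] 0.665909535014953
```

View pics/end.png

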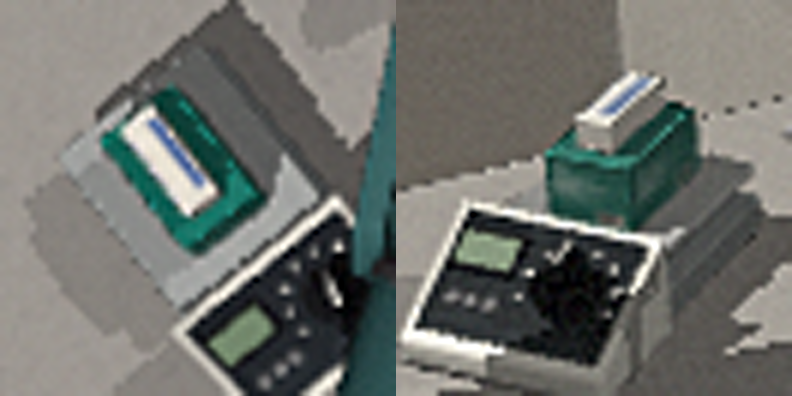

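View pics/end_top.png

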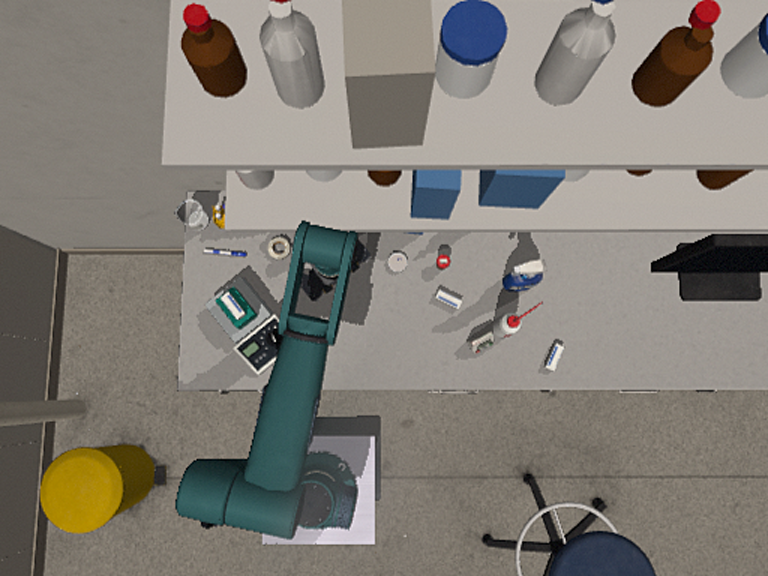

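View pics/rect3.png

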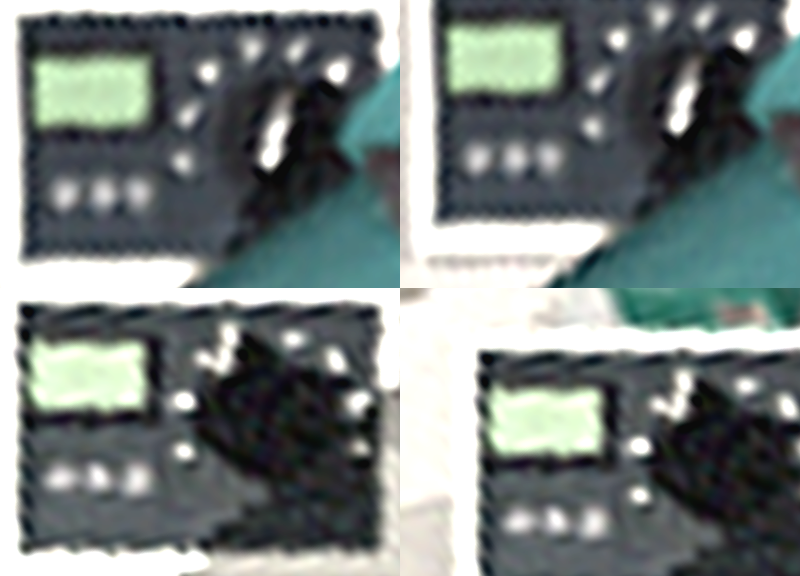

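Both views show the pack centred on the carton, the carton centred on the platform, and the pointer at the fifth dot. The bystanders are at their old pixels. I hand in.

```bash
python3 - <<'E'
from bench import robot
print(robot.close_job()); o=robot.get_obs(); print(o['time'],o['wrist_force'])
E
```

```text
the job is handed in; nothing more can be done
None
the job is handed in; nothing more can be done
```

The job is done and handed in at about 21 s on the robot's clock, well under the 72 s limit. No verdict was reported.

- **Selector:** I turned it four clicks clockwise, from the first dot to the fifth. The pointer line measured about -105° before and about +15° after, and it still read that in the last pictures.
- **Green carton:** It lies flat on the platform with its long side front to back. Its centre fits within about 1–2 mm of the platform centre and about 0.01 rad of the scale's direction, judged in each camera's own view.
- **White slide pack:** I took the one nearest the base, about 0.55 m away. It lies flat and lengthwise on the carton, about 1.5–3 mm off the carton's centre by the camera fits, with nothing overhanging.
- **Other things on the bench:** The petri dish, marker, jar, tape and the two look-alike packs show at the same places as at the start. At the last reading the gripper was well clear of the scale and the wrist force was near zero.

**Disagreement between checks:** The two cameras differ by about 4 mm in x, which is within their stated calibration. I worked from the midpoint of the two.

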